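# Gauge the long tube block in the bench caliper

### The arm

A 7-joint arm with a two-finger parallel gripper is mounted at the origin on the work surface. World frame = base frame: x ahead of the robot, y to its left, z up, the work surface at z = 0. Lengths are in m, angles in rad, forces in N, time in s.
With the tool pointing down it reaches from about 0.4 to 0.875 m from the base axis. Payload 19.3 kg.
Tool frame: the origin (TCP) lies at the very end of the fingers, on their centre line; the grasp point (between the pads) lies bot.tcp_to_grasp behind it (bot.tcp_to_grasp is the distance from the TCP to the grasp point, in m); z points along the fingers, y is the direction in which the jaws open and shut (so a half turn about z gives the same grasp; the last joint's range is limited). The gripper opens to 85 mm and grips with 20 to 120 N. Pads are 22 mm wide; open, the fingers measure 114 mm over their backs; the gripper's body (76 mm by 85 mm) begins 54 mm behind the grasp point. The pads swing forward as they close: fully open they stand 13 mm farther back than shut.
Start: joints at [-1.25, 0.521, -0.036, 1.599, 0.021, 1.021, -0.113], TCP at [0.238, 0.578, 0.231] pointing down, gripper open.
Joint ranges: [-2.91, 2.91], [-0.3, 2.13], [-1.5, 1.42], [0.17, 2.43], [-1.26, 4.41], [0.16, 1.93], [-2.52, 2.52]. Speed limits (rad/s): [1.89, 1.89, 2.39, 2.39, 3.01, 3.01, 3.01].

### API

Orientations are given as [roll, pitch, yaw] about the fixed x, y, z axes, in that order (R = Rz(yaw) Ry(pitch) Rx(roll)).
In Python, from workcell import bot gives the robot as it stands.
- The arm moves only by the tool servo_tool, never from a script. Its argument "targets" is a list of rows, each a list of 2 entries, a list of its own where there are three numbers: the shift along the tool's x, y, z in units of 0.05 m (1.0 is 0.05 m), then the turn about the tool's z in units of 5 degrees (1.0 is 5 degrees). A call has 1 to 12 rows; each row shifts and turns the commanded pose from where the row before left it, along the tool's axes as they then stand; what a row does not reach is not made up. A row lasts 1/8 s, in which the tool goes at most 62.5 mm and 10.7 degrees, less where a joint would pass 70% of its speed; a pose out of reach is approached as far as the arm can. A call with a number of a shift or a turn outside -1 to 1 is refused whole. A call with a gripper value outside its range is refused whole. "gripper" is the opening, from -1 (shut) to 1 (fully open), so that 0 is half open, set as the call begins (left out, the last holds). The fingers move at their own pace and stop on an object; "newtons" is the grip in N (left out, the last holds). Time passes only in rows, so rows that do not move let the fingers close. It gives the time, the measured TCP pose, the force and the opening at its end, in the units of the state.
- bot.observe(): the state, without advancing time (a new reading comes with each control period).
- bot.grab_frame(name): name is "scene" or "top" or "wrist"; returns the picture (420x560x3 uint8, blue, green, red); there is no depth.
- bot.get_calibration(name): a dict with "fx", "fy", "cx", "cy" (pixels), "pose" (4x4, takes a point from camera to world coordinates). Camera axes: x right, y up, looking along -z (the intrinsics and any distortion apply to the point x, -y, -z); pixel columns grow to the right and rows downward; lengths in m; the calibration is good to about 2 mm. A picture is of the moment at which its call begins: read the wrist's pose just before it. get_calibration takes no time and is no camera call; for the wrist camera it gives the pose at the moment of the call.
- bot.job_done(): hands the job in, once; it reports no verdict.
The state is a dict: "clock": time; "qpos": joint angles; "qd": joint speeds; "joint_efforts": joint torques, N m; "position": TCP position; "tool_rot": TCP orientation; "force": force on the tool from outside, world axes, zero at the start; "moment": the same for the moment, N m; "grip_width": finger opening in m.
Only numpy, scipy, OpenCV 4.12 (cv2) and the standard library are available. Lean on these libraries where they do the work, as an engineer would, in place of code of your own. Each camera call takes 0.05 s, during which the arm holds its last target.

### The job

Measure the length of the longer of the two aluminium tube blocks in the bench caliper: lay it flat between the jaws, lengthwise along the beam and back against the beam, then slide the moving jaw up until the block is gently held with both jaws touching its ends. Never let the moving jaw be forced out of square, leave the other block and the things around alone, and leave the caliper closed on the block.

Things in the scene. Friction and masses are not known exactly. Their poses are not given: they have to be found in the camera images.
- gauge: Bench caliper, steel, fixed. Origin: under its beam's centre line, at bench height. The beam runs along its y, 24 mm wide (x -12 to 12), 24 mm high, y -170 to 130 mm. Both jaws stick out towards its -x (the robot's side), x -12 to -72 mm, 3 to 28 mm above the bare bench. The fixed jaw, 22 mm thick, inner face at y 85 mm, is at the +y end; the moving jaw comes from -y.
- fixed_face (a point): Inner (measuring) face of the fixed jaw, at its root by the beam's front face, 15.5 mm above the bench; in the caliper's frame (-12, 85, 15.5) mm. The face looks to the caliper's -y.
- carriage (a joint): Opening of the caliper in m: the distance between the two jaws' inner faces (0 shut, at most 0.165). The moving jaw closes by sliding to the caliper's +y. It is stiff (about 7 N of drag) and stays where it is left.
- jaw (a joint): How far the moving jaw is out of square, rad; 0 is square. It has springy play about a vertical axis at the beam's centre line (8 N m/rad, at most 0.12): pushed at its tip it cocks more than 0.05 rad from its drag alone; pushed at the thumb block, over the beam, it stays nearly square. Keep it below 0.05 either way.
- jaw_face (a point): Inner (measuring) face of the moving jaw, at its root by the beam's front face, 15.5 mm above the bench. The jaw is 16 mm thick behind this face (towards -y); its slide (38 mm wide, 42 mm along the beam, 31 mm high) straddles the beam.
- thumb (a point): Centre of the outer (-y) face of the thumb block on the moving jaw's slide, over the beam's centre line, 46 mm above the bench. The thumb block is 30 mm wide across the beam, 14 mm thick along it and rises from 31 to 62 mm; behind it is only the beam, 24 mm high, and at its end (caliper's y -162 to -182 mm) a stop 28 mm high.
- long_block_mid (a point): Centre of the longer aluminium tube block, half-way up. A plain block 90 mm long (its y), 45 mm wide (x), 40 mm high, about 0.36 kg, lying flat, with two rows of four dark wells drawn on top (solid). Its two ends along y look the same.
- short_block_mid (a point): Centre of the shorter aluminium tube block, half-way up: 60 mm long (its y), 45 mm wide, 40 mm high, two rows of two wells. To be left alone.
- medium_mid (a point): Middle of an amber bottle with a white cap, 68 mm across, 150 mm high, standing. To be left alone.
- dishes_mid (a point): Middle of a stack of three round culture dishes, 93 mm across, 44 mm high. To be left alone.
- tip_rack_mid (a point): Middle of a grey box of pipette tips, 90 x 125 mm, 61 mm high. To be left alone.

How it is judged:
By the outcome, as a careful person would: the job done as asked, in the order asked, and still so for the second after the job is handed in, with the robot touching nothing.
It also fails if it takes over 64 s, if anything falls off the work surface, if the arm or the gripper's body presses on something with over 40 N, if the wrist force passes 120 N, or if a joint passes its speed limit or range.

## Working session

There is one attempt and no reset: what is moved stays moved. The work goes in short steps, Python scripts to look and compute and a tool call to move; the robot and the scene stay as the last step left them, time stands still between calls to the robot, and variables do not carry over. Pictures are saved under pics/ and viewed, and the job is handed in when it is done.

Besides the shell and the picture viewer there is one more tool, called after "Request:" as name(argument=value, ...) on one line, values as JSON. servo_tool: Moves the arm, as the interface text tells. Its arguments: {"type":"object","properties":{"targets":{"type":"array","items":{"type":"array"}},"gripper":{"type":"number"},"newtons":{"type":"number"}},"required":["targets"]}

```bash
mkdir -p pics; ls
cat > h.py <<'E'
import numpy as np, cv2
from workcell import bot
def snap(n,f):
    c=bot.get_calibration(n); im=bot.grab_frame(n); cv2.imwrite(f'pics/{f}.png',im); np.savez(f'pics/{f}.npz',**{k:np.array(v) for k,v in c.items()}); return im
def ray(f,u,v,z):
    c=np.load(f'pics/{f}.npz',allow_pickle=True); K=np.array([[c['fx'],0,c['cx']],[0,c['fy'],c['cy']],[0,0,1.]])
    d=np.linalg.inv(K)@[u,v,1]; T=c['pose']; w=T[:3,:3]@[d[0],-d[1],-d[2]]; o=T[:3,3]
    return o+w*(z-o[2])/w[2]
def proj(f,p):
    c=np.load(f'pics/{f}.npz',allow_pickle=True);T=c['pose'];q=T[:3,:3].T@(np.array(p)-T[:3,3]);q=[q[0],-q[1],-q[2]]
    return c['fx']*q[0]/q[2]+c['cx'],c['fy']*q[1]/q[2]+c['cy']
E
python3 - <<'E'
from h import *
for n in("scene","top","wrist"):snap(n,n+"0"); print(bot.get_calibration(n))
print(bot.observe(),bot.tcp_to_grasp)
E
```

```text
pics
{'fx': 505.974651852946, 'fy': 505.974651852946, 'cx': 274.30078306587734, 'cy': 201.30380101641418, 'pose': array([[-0.10758544, -0.64703133,  0.75483497,  1.52631257],
       [ 0.99419388, -0.07152416,  0.08039163,  0.09672993],
       [ 0.00197304,  0.75910128,  0.65096955,  0.86402879],
       [ 0.        ,  0.        ,  0.        ,  1.        ]])}
{'fx': 410.8888140061735, 'fy': 410.8888140061735, 'cx': 274.3287575971569, 'cy': 209.3324576905708, 'pose': array([[ 1.64673116e-03,  9.88365002e-01, -1.52091788e-01,
         4.59497587e-01],
       [-9.99928602e-01, -1.72633990e-04, -1.19483044e-02,
        -1.88614768e-02],
       [-1.18355422e-02,  1.52100604e-01,  9.88294150e-01,
         1.00290504e+00],
       [ 0.00000000e+00,  0.00000000e+00,  0.00000000e+00,
         1.00000000e+00]])}
{'fx': 304.3661249857145, 'fy': 304.3661249857145, 'cx': 274.5201084203279, 'cy': 210.44219660656526, 'pose': array([[ 0.38003091, -0.87421255, -0.30220676,  0.16072914],
       [ 0.92497312,  0.358782  ,  0.12530045,  0.60992405],
       [-0.00111288, -0.32715117,  0.94497136,  0.37423959],
       [ 0.        ,  0.        ,  0.        ,  1.        ]])}
{'clock': 0.15, 'qpos': array([-1.25017256,  0.52189481, -0.03633632,  1.59985967,  0.02122773,
        1.0211233 , -0.11278178]), 'qd': array([-2.53899927e-03, -1.16243026e-03, -1.11180856e-03, -3.49329967e-03,
        1.08501979e-03,  9.62570842e-05, -2.35392148e-04]), 'joint_efforts': array([ 2.25842676e-03, -9.27386141e+01,  1.98082030e+00, -3.70058477e+01,
        1.80216244e-02,  6.38352256e-03, -3.92510958e-05]), 'position': array([0.23802653, 0.57762301, 0.23085305]), 'tool_rot': array([-3.14069688e+00,  8.02414415e-05,  2.75079672e+00]), 'force': array([ 0.76464789,  0.49515133, -0.95503343]), 'moment': array([-0.02454674,  0.01914083, -0.01683291]), 'grip_width': 0.0851600230292137} 0.0187
```

View pics/top0.png

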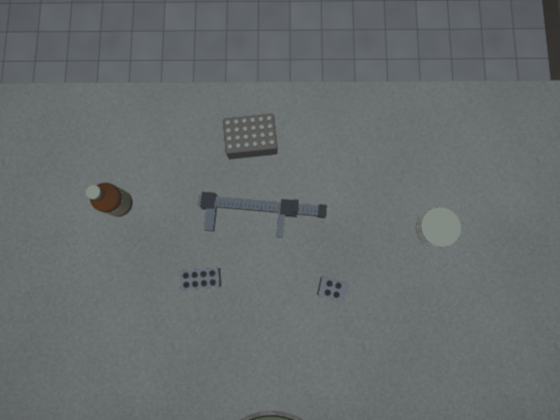

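View pics/scene0.png

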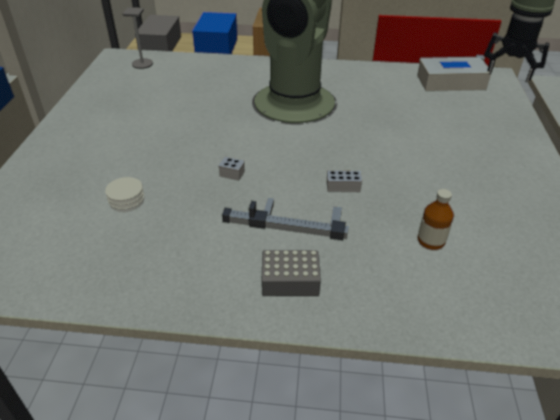

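View pics/wrist0.png

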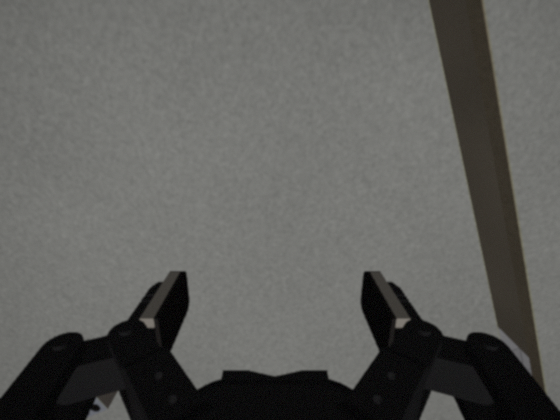

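Run:
```python
import cv2
a=cv2.imread('pics/top0.png')[180:305,170:355]
a=cv2.convertScaleAbs(cv2.resize(a,None,fx=4.3,fy=4.3,interpolation=cv2.INTER_CUBIC),alpha=1.6)
cv2.imwrite('pics/top0c.png',a)
```

```text
(no output)
```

View pics/top0c.png

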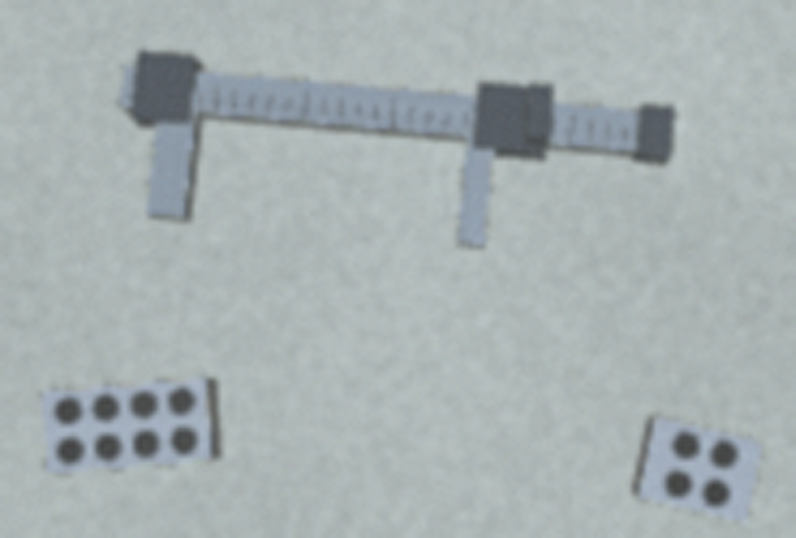

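```bash
cat >> h.py <<'E'
def crop(f,x0,y0,x1,y1,s,out,al=1.6):
    a=cv2.imread(f'pics/{f}.png')[y0:y1,x0:x1]
    cv2.imwrite(f'pics/{out}.png',cv2.convertScaleAbs(cv2.resize(a,None,fx=s,fy=s,interpolation=cv2.INTER_CUBIC),alpha=al))
def cr(f,x,y,z,x0,y0,s): return ray(f,(x+.5)/s-.5+x0,(y+.5)/s-.5+y0,z)
E
python3 - <<'E'
from h import *
g=lambda x,y,z:cr('top0',x,y,z,170,180,4.3)
B=[g(*p,.04) for p in[(44,390),(209,379),(215,458),(49,472)]]
B=np.array(B);print(B.round(4),B.mean(0))
d=(B[0]+B[3]-B[1]-B[2])/2;print('len',np.linalg.norm(d),'ang of y axis from world y deg',np.degrees(np.arctan2(-d[0],d[1])))
e=(B[0]+B[1]-B[2]-B[3])/2;print('wid',np.linalg.norm(e),np.degrees(np.arctan2(e[1],e[0])))
for n,p in dict(ff=[(193,124,.028),(186,219,.028)],mf=[(468,150,.028),(459,245,.028)],front=[(202,115,.024),(472,138,.024)],back=[(202,72,.024),(472,96,.024)],frontr=[(555,149,.024),(635,156,.024)],thumb=[(553,86,.062),(547,158,.031)]).items():
    q=[g(*a) for a in p];d=q[1]-q[0];print(n,np.round(q,4).tolist(),np.linalg.norm(d),np.degrees(np.arctan2(d[1],d[0])))
E
```

```text
[[0.4643 0.2122 0.04  ]
 [0.4703 0.123  0.04  ]
 [0.4283 0.1188 0.04  ]
 [0.4208 0.2079 0.04  ]] [0.44592913 0.16545903 0.04      ]
len 0.08941233367725125 ang of y axis from world y deg 4.359841334038558
wid 0.04296959154512362 5.649291869360351
ff [[0.6117, 0.1369, 0.028], [0.5583, 0.1395, 0.028]] 0.05341784704737863 177.1890327966265
mf [[0.597, -0.017, 0.028], [0.544, -0.012, 0.028]] 0.05324874429064069 174.6474980761993
front [[0.6174, 0.1326, 0.024], [0.6044, -0.0192, 0.024]] 0.15233808646311015 -94.92809110900114
back [[0.642, 0.1331, 0.024], [0.6282, -0.0192, 0.024]] 0.15297081865258358 -95.1761111143375
frontr [[0.5981, -0.0656, 0.024], [0.5942, -0.1102, 0.024]] 0.044800014203854696 -95.05807208692558
thumb [[0.6271, -0.063, 0.062], [0.5921, -0.0608, 0.031]] 0.04683252735866027 176.46424246535145
```

Top view: fixed jaw on the left at x≈193 in the crop, moving jaw at x≈468. The long block is lower left, centre ≈(130,425), and the short block lower right. I'll turn the tool to match the block and move above it for a wrist look.

Request:
servo_tool(targets=[[[0,0,0],1],[[0,0,0],1],[[0,0,0],1],[[0,0,0],1],[[0,0,0],1],[[0,0,0],1],[[0,0,0],1],[[0,0,0],1],[[0,0,0],1],[[0,0,0],1],[[0,0,0],1],[[0,0,0],1]])

```text
clock: 1.65
position: [0.238, 0.5777, 0.231]
tool_rot: [-3.141, 0.0, 1.701]
force: [0.1, 0.4, 0.0]
grip_width: 0.0853
```

Request:
servo_tool(targets=[[[-0.72,0.29,0.05],0.55],[[-0.72,0.29,0.05],0],[[-0.72,0.29,0.05],0],[[-0.72,0.29,0.05],0],[[-0.72,0.29,0.05],0],[[-0.72,0.29,0.05],0],[[-0.72,0.29,0.05],0],[[-0.72,0.29,0.05],0],[[-0.72,0.29,0.05],0],[[-0.72,0.29,0.05],0],[[-0.72,0.29,0.05],0],[[-0.72,0.29,0.05],0]])

```text
clock: 3.15
position: [0.4501, 0.1619, 0.2012]
tool_rot: [-3.142, -0.0, 1.656]
force: [0.2, 0.5, -0.3]
grip_width: 0.0851
```

Request:
servo_tool(targets=[[[0,0,0],0],[[0,0,0],0]])

```text
clock: 3.4
position: [0.4494, 0.1635, 0.2012]
tool_rot: [-3.141, -0.0, 1.656]
force: [-1.2, 0.2, -0.1]
grip_width: 0.0854
```

Run:
```python
from h import *
snap('wrist','w1');crop('w1',0,0,560,420,1.4,'w1c')
o=bot.observe();print(o['clock'],o['position'],o['tool_rot'])
```

```text
3.45 [0.44929751 0.16385877 0.2012265 ] [-3.14126610e+00 -1.94104124e-04  1.65659596e+00]
```

View pics/w1c.png

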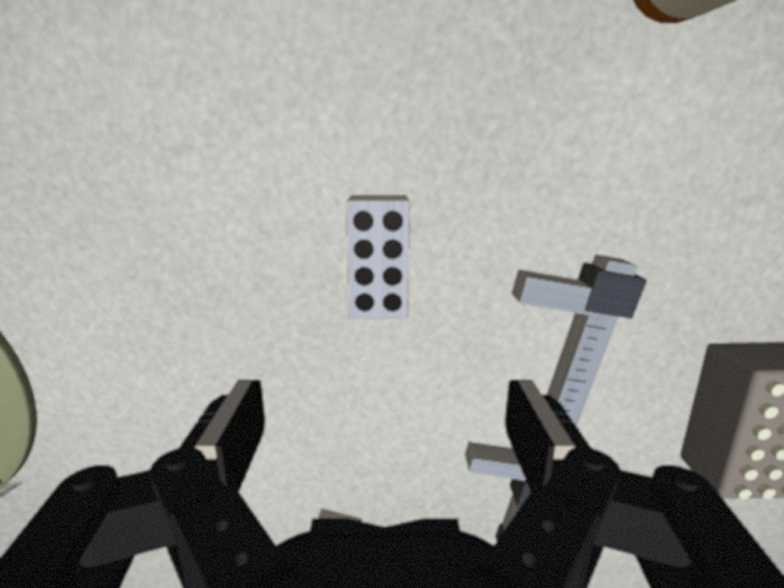

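Run:
```python
from h import *
for i,(a,b,c,d,s) in enumerate([(235,130,305,240,5.4),(330,170,480,345,3.4)]): crop('w1',a,b,c,d,s,f'w1d{i}')
```

```text
(no output)
```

View pics/w1d0.png

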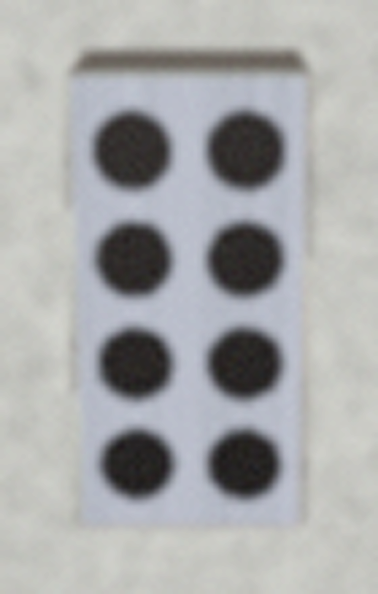

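View pics/w1d1.png

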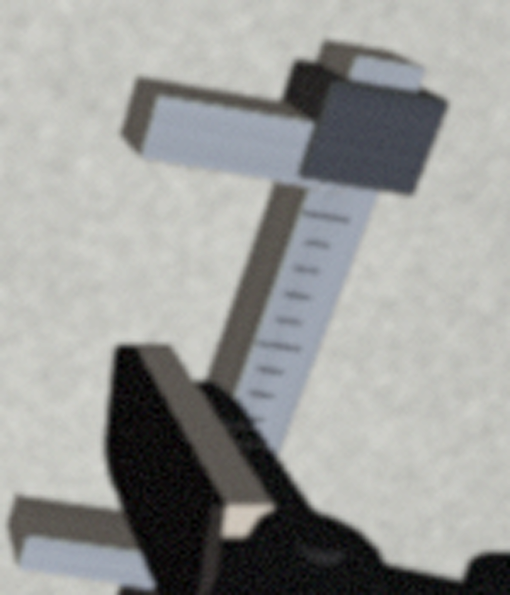

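Run:
```python
from h import *
B=np.array([cr('w1',x,y,.04,235,130,5.4) for x,y in[(77,71),(303,71),(301,524),(83,524)]])
print(B.round(4),B.mean(0))
d=(B[0]+B[1]-B[2]-B[3])/2;e=(B[1]+B[2]-B[0]-B[3])/2
print('L',np.linalg.norm(d),np.degrees(np.arctan2(-d[0],d[1])),'W',np.linalg.norm(e),np.degrees(np.arctan2(e[1],e[0])))
g=lambda x,y,z:cr('w1',x,y,z,330,170,3.4)
f=g(143,158,.028),g(300,184,.028);print('ff',np.round(f,4).tolist(),np.degrees(np.arctan2(*(f[1]-f[0])[[1,0]])))
f=g(306,190,.024),g(237,392,.024);print('front',np.round(f,4).tolist(),np.degrees(np.arctan2(*(f[0]-f[1])[[1,0]]))-90)
f=g(377,198,.024),g(277,450,.024);print('back',np.round(f,4).tolist(),np.degrees(np.arctan2(*(f[0]-f[1])[[1,0]]))-90)
f=g(28,537,.028),g(130,552,.028);print('mf',np.round(f,4).tolist(),np.degrees(np.arctan2(*(f[1]-f[0])[[1,0]])))
```

```text
[[0.4208 0.2106 0.04  ]
 [0.4618 0.2141 0.04  ]
 [0.4706 0.1256 0.04  ]
 [0.4272 0.1219 0.04  ]] [0.44508912 0.16804116 0.04      ]
L 0.08891517058834407 4.887189046118761 W 0.042351728708437564 4.917283486707971
ff [[0.5602, 0.141, 0.028], [0.6134, 0.1365, 0.028]] -4.907972294736513
front [[0.618, 0.1331, 0.024], [0.6122, 0.0544, 0.024]] -4.253651705393878
back [[0.6424, 0.1323, 0.024], [0.6321, 0.0315, 0.024]] -5.804445017421926
mf [[0.546, -0.0115, 0.028], [0.5852, -0.015, 0.028]] -5.145821301007476
```

Block and caliper are located consistently in both cameras: block yaw ≈ +4.9°, caliper yaw ≈ −5°, opening ≈ 154 mm. Next I'll descend and grip.

Request:
servo_tool(targets=[[[0.07,-0.075,0.2],0],[[0,0,0.4],0],[[0,0,0.4],0],[[0,0,0.4],0],[[0,0,0.4],0],[[0,0,0.4],0],[[0,0,0.4],0],[[0,0,0.4],0],[[0,0,0.4],0],[[0,0,0.25],0],[[0,0,0.15],0],[[0,0,0],0]])

```text
clock: 4.95
position: [0.4455, 0.1663, 0.0111]
tool_rot: [-3.141, 0.0, 1.656]
force: [0.8, 1.4, 1.2]
grip_width: 0.0857
```

Request:
servo_tool(targets=[[[0,0,0],0],[[0,0,0],0],[[0,0,0],0],[[0,0,0],0],[[0,0,0],0],[[0,0,0],0],[[0,0,0],0],[[0,0,0],0]], gripper=-1, newtons=40)

```text
clock: 5.95
position: [0.4457, 0.1663, 0.0118]
tool_rot: [3.141, -0.0, 1.656]
force: [-1.9, -0.3, 8.7]
grip_width: 0.0444
```

Request:
servo_tool(targets=[[[0,0,-0.2],0],[[0,0,-0.3],0],[[0,0,-0.4],0],[[0,0,-0.4],0],[[0,0,-0.3],0],[[0,0,0],1],[[0,0,0],0.98],[[-0.27,0.52,0],0],[[-0.27,0.52,0],0],[[-0.27,0.52,0],0],[[-0.27,0.52,0],0],[[-0.27,0.52,0],0]])

```text
clock: 7.45
position: [0.5699, 0.087, 0.0919]
tool_rot: [-3.142, -0.0, 1.483]
force: [0.6, 0.9, -2.0]
grip_width: 0.0446
```

Request:
servo_tool(targets=[[[0,0,0],0],[[0,0,0],0]])

```text
clock: 7.7
position: [0.5686, 0.0878, 0.0915]
tool_rot: [-3.141, -0.0, 1.483]
force: [-0.9, 0.5, -2.9]
grip_width: 0.0444
```

Run:
```python
from h import *
snap('wrist','w2');crop('w2',150,100,560,410,1.9,'w2c');
o=bot.observe();print(o['clock'],o['position'],o['tool_rot'],o['force'],o['grip_width'])
```

```text
7.75 [0.56855342 0.08806363 0.09145964] [-3.14099771e+00 -1.48915417e-04  1.48338878e+00] [-0.37167285  0.87483243 -3.19004927] 0.044215802790392174
```

View pics/w2c.png

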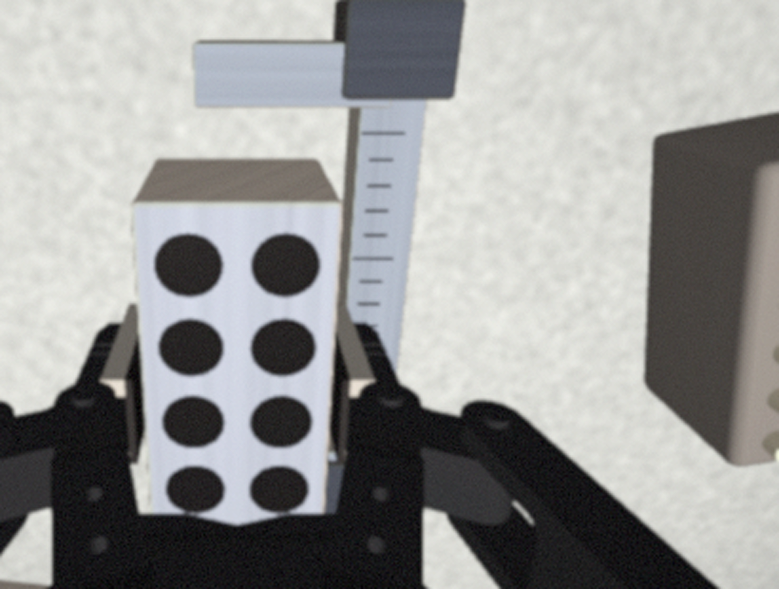

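The block is square in the grip, parallel to the fixed jaw edge (crop row 106) with its +y end at row 202.

```bash
cat >> h.py <<'E'
a5=np.radians(-5.0);EX=np.array([np.cos(a5),np.sin(a5)]);EY=np.array([-np.sin(a5),np.cos(a5)])
def G(p): p=np.array(p)[:2]; return np.array([p@EX,p@EY]).round(4)
E
python3 - <<'E'
from h import *
g=lambda x,y,z:G(cr('w2',x,y,z,150,100,1.9))
print('ff',g(195,106,.028),g(340,106,.028));print('front',g(360,112,.024),g(349,290,.024));print('block end',g(133,202,.1197),g(340,202,.1197))
print('rear',g(150,513,.1197),g(327,513,.1197))
print('tcp',G(bot.observe()['position']))
E
```

```text
ff [0.5445 0.1892] [0.5962 0.1892]
front [0.6043 0.1864] [0.6049 0.1143]
block end [0.5377 0.1834] [0.5811 0.1834]
rear [0.5372 0.0992] [0.5827 0.0992]
tcp [0.5587 0.1373]
```

Request:
servo_tool(targets=[[[0,0,0.3],0],[[0,0,0.4],0],[[0,0,0.4],0],[[0,0,0.3],0],[[0,0,0.12],0],[[0,0,0.06],0],[[0,0,0],0],[[0,0,0],0]])

```text
clock: 8.75
position: [0.5695, 0.0876, 0.0128]
tool_rot: [3.141, -0.0, 1.483]
force: [-0.0, -0.2, -2.9]
grip_width: 0.0445
```

Request:
servo_tool(targets=[[[0,0,0],0],[[0,0,0],0],[[0,0,0],0],[[0,0,0],0]], gripper=0.2)

```text
clock: 9.25
position: [0.5693, 0.0876, 0.0124]
tool_rot: [3.142, -0.0, 1.483]
force: [0.2, 0.7, 0.5]
grip_width: 0.0513
```

Request:
servo_tool(targets=[[[0,0,-0.2],0],[[0,0,-0.4],0],[[0,0,-0.5],0],[[0,0,-0.4],0],[[0,0,-0.2],0],[[0,-0.4,0],0],[[0,-0.5,0],0],[[0,-0.26,0],0]])

```text
clock: 10.25
position: [0.5105, 0.0928, 0.0976]
tool_rot: [-3.141, -0.0, 1.483]
force: [0.2, -0.6, -0.1]
grip_width: 0.051
```

Request:
servo_tool(targets=[[[0,0,0],0],[[0,0,0],0],[[0,0,0],0],[[0,0,0.3],0],[[0,0,0.3],0],[[0,0,0.3],0],[[0,0,0.3],0],[[0,0,0.3],0],[[0,0,0.06],0],[[0,0,0],0]], gripper=-1)

```text
clock: 11.5
position: [0.5115, 0.0925, 0.0192]
tool_rot: [-3.141, 0.0, 1.483]
force: [0.6, -0.3, 0.3]
grip_width: 0.0002
```

Run:
```python
from h import *
snap('wrist','w3');crop('w3',150,100,560,410,1.9,'w3c');
o=bot.observe();print(o['clock'],o['position'],G(o['position']),o['force'],o['grip_width'])
```

```text
11.55 [0.51164493 0.09258068 0.01953297] [0.5016 0.1368] [ 0.72117736 -0.30894636 -0.06427963] -0.00018504914060179142
```

View pics/w3c.png

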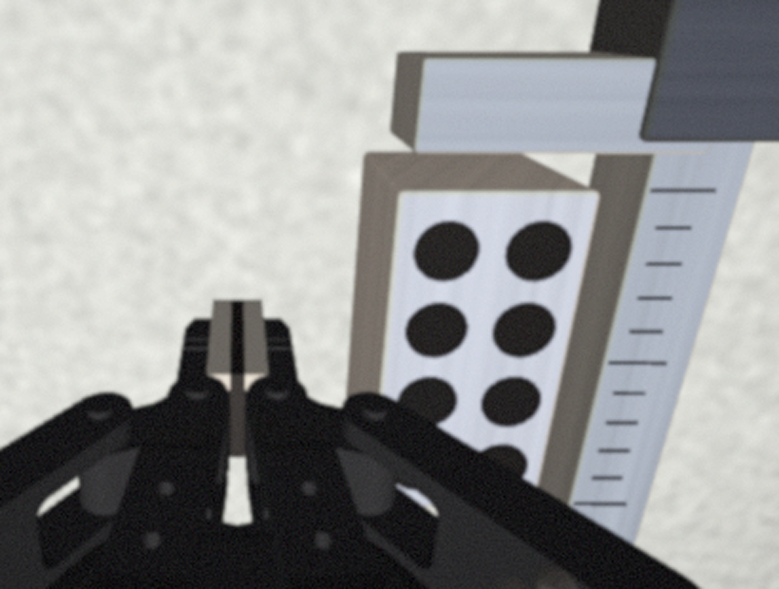

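Request:
servo_tool(targets=[[[0,0.1,0],0],[[0,0.1,0],0],[[0,0.1,0],0],[[0,0.05,0],0],[[0,0,0],0]])

```text
clock: 12.18
position: [0.529, 0.091, 0.0193]
tool_rot: [-3.142, 0.0, 1.483]
force: [0.6, 0.7, 0.1]
grip_width: -0.0002
```

Request:
servo_tool(targets=[[[0,0.05,0],0],[[0,0.05,0],0],[[0,0.05,0],0],[[0,0.05,0],0]])

```text
clock: 12.68
position: [0.5386, 0.0902, 0.0193]
tool_rot: [-3.141, 0.0, 1.483]
force: [-3.7, -0.5, 3.1]
grip_width: -0.0002
```

Run:
```python
from h import *
snap('wrist','w4');crop('w4',150,100,560,410,1.9,'w4c');
o=bot.observe();print(o['clock'],o['position'],G(o['position']),o['force'],o['grip_width'])
```

```text
12.725 [0.53910894 0.09017586 0.0193088 ] [0.5292 0.1368] [-1.40685356  0.82241393  0.69976405] -0.00030424844124448856
```

View pics/w4c.png

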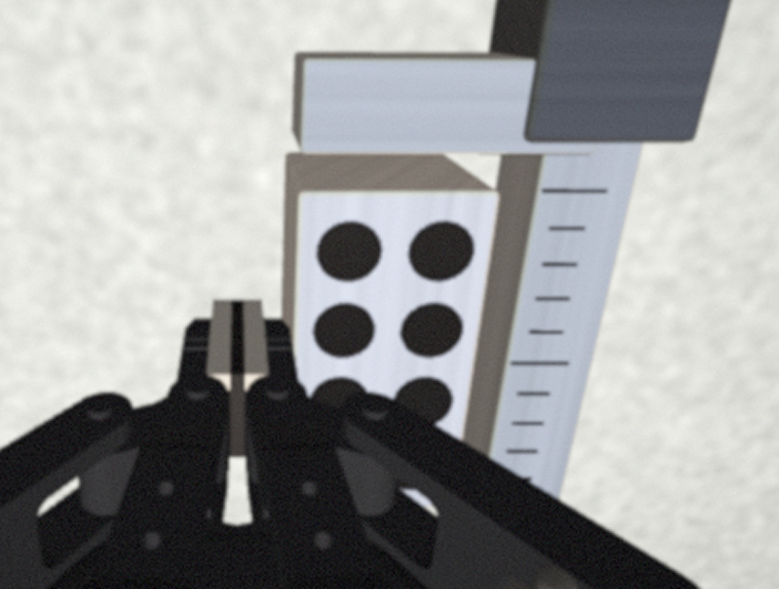

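Contact where expected, and the block is sliding squarely. Continuing with small steps.

Request:
servo_tool(targets=[[[0,0.05,0],0],[[0,0.05,0],0],[[0,0.05,0],0],[[0,0.05,0],0],[[0,0.03,0],0]])

```text
clock: 13.35
position: [0.5505, 0.0892, 0.0193]
tool_rot: [3.142, 0.0, 1.483]
force: [-3.8, 0.5, 2.3]
grip_width: -0.0003
```

Request:
servo_tool(targets=[[[0,0.02,0],0],[[0,0.02,0],0]])

```text
clock: 13.6
position: [0.5523, 0.089, 0.0193]
tool_rot: [-3.141, 0.0, 1.483]
force: [-2.6, 0.1, 2.1]
grip_width: 0.0001
```

Request:
servo_tool(targets=[[[0,0.02,0],0],[[0,0.02,0],0]])

```text
clock: 13.85
position: [0.5544, 0.0889, 0.0193]
tool_rot: [3.142, -0.0, 1.483]
force: [-3.1, 0.4, 1.4]
grip_width: 0.0005
```

Request:
servo_tool(targets=[[[0,0.02,0],0],[[0,0,0],0]])

```text
clock: 14.1
position: [0.5546, 0.089, 0.0193]
tool_rot: [-3.14, -0.0, 1.483]
force: [-7.9, 1.3, 4.9]
grip_width: -0.0002
```

Run:
```python
from h import *
snap('wrist','w5');crop('w5',150,100,560,410,1.9,'w5c');
o=bot.observe();print(o['clock'],o['position'],G(o['position']),o['force'],o['grip_width'])
```

```text
14.15 [0.55461278 0.08901731 0.01925372] [0.5447 0.137 ] [-7.52537838  1.05594195  5.45336413] -0.00020927418051904504
```

View pics/w5c.png

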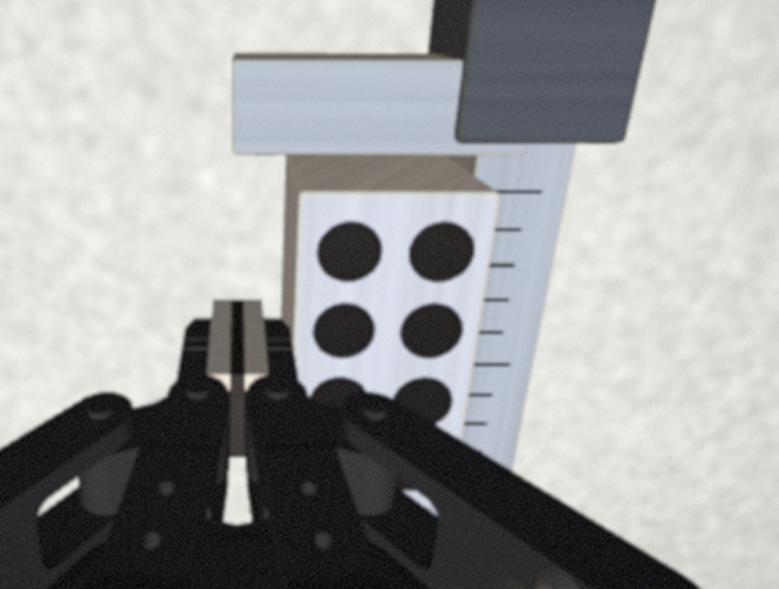

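Force jumped to ~8 N exactly where the beam contact was predicted, so the block's back is against the beam. I'll back off, lift and go behind the thumb block.

Request:
servo_tool(targets=[[[0,-0.1,0],0],[[0,-0.1,-0.1],0],[[0,0,-0.4],0],[[0,0,-0.5],0],[[0,0,-0.5],0],[[0,0,-0.3],0],[[-0.4,0.2,0],0],[[-0.6,0.3,0],0],[[-0.7,0.35,0],0],[[-0.7,0.35,0],0],[[-0.64,0.3,0],0],[[-0.4,0.2,0],0]])

```text
clock: 15.65
position: [0.615, -0.0909, 0.1092]
tool_rot: [-3.142, 0.0, 1.481]
force: [0.3, -0.3, -0.9]
grip_width: -0.0003
```

Request:
servo_tool(targets=[[[0,0,0],0],[[0,0,0],0]])

```text
clock: 15.9
position: [0.6146, -0.0879, 0.1091]
tool_rot: [-3.141, -0.001, 1.484]
force: [-0.1, 0.1, -0.4]
grip_width: -0.0002
```

Run:
```python
from h import *
snap('wrist','w6');crop('w6',80,0,480,300,1.95,'w6c');snap('top','t6');crop('t6',180,180,340,300,5,'t6c')
o=bot.observe();print(o['clock'],o['position'],G(o['position']),o['force'],o['grip_width'])
```

```text
16.0 [ 0.61473202 -0.08776065  0.10924825] [ 0.62   -0.0338] [-0.76629506 -0.15818008  0.29473776] -0.0001562882029892068
```

View pics/w6c.png

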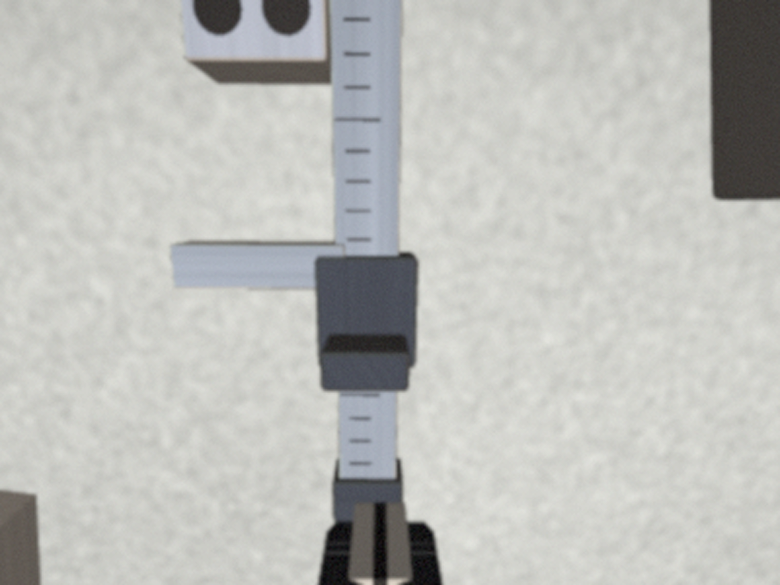

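View pics/t6c.png

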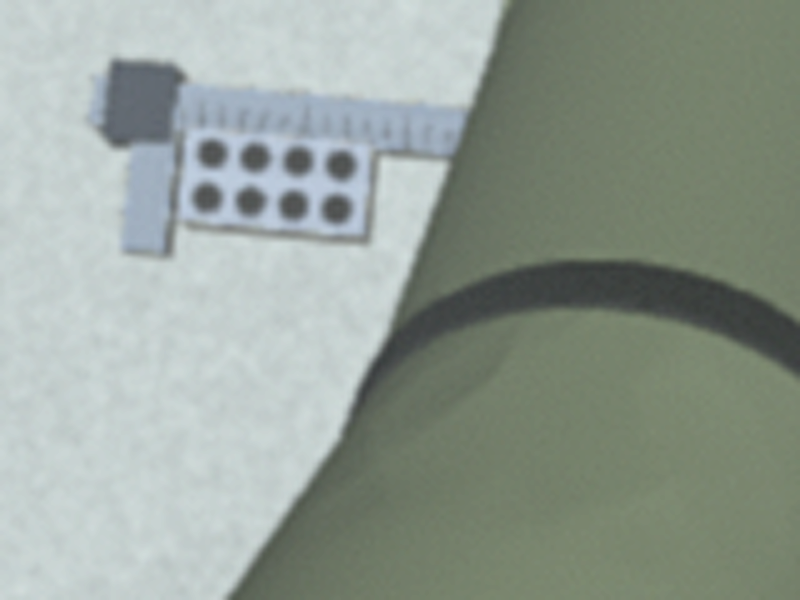

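Block is in place against the beam near the fixed jaw. Thumb block's outer top edge is at crop (323–408, 389).

Run:
```python
from h import *
g=lambda x,y,z:G(cr('w6',x,y,z,80,0,1.95))
print('thumb',g(322,389,.062),g(408,389,.062),'mf',g(175,246,.028),g(310,244,.028),'block',g(188,60,.04),g(328,60,.04),'beam',g(332,100,.024),g(400,100,.024),g(341,440,.024),g(396,440,.024))
```

```text
thumb [ 0.6013 -0.0078] [ 0.6301 -0.0078] mf [0.5458 0.0363] [0.5951 0.0371] block [0.5602 0.0936] [0.6042 0.0936] beam [0.604  0.0848] [0.6275 0.0848] [ 0.6046 -0.0414] [ 0.6274 -0.0414]
```

Request:
servo_tool(targets=[[[0,-0.08,0.14],0],[[0,0,0.3],0],[[0,0,0.3],0],[[0,0,0.3],0],[[0,0,0.3],0],[[0,0,0.1],0],[[0,0,0],0],[[0.1,0,0],0],[[0.1,0,0],0],[[0,0,0],0]])

```text
clock: 17.25
position: [0.6121, -0.0781, 0.0376]
tool_rot: [3.141, -0.0, 1.484]
force: [0.0, 0.9, -0.0]
grip_width: -0.0
```

Request:
servo_tool(targets=[[[0.05,0,0],0],[[0.05,0,0],0],[[0.05,0,0],0],[[0.05,0,0],0]])

```text
clock: 17.75
position: [0.6126, -0.0703, 0.0375]
tool_rot: [3.141, 0.002, 1.482]
force: [-1.1, -6.9, 2.8]
grip_width: -0.0001
```

Run:
```python
from h import *
snap('wrist','w7');crop('w7',80,0,480,300,1.95,'w7c')
o=bot.observe();print(o['clock'],o['position'],G(o['position']),o['force'],o['moment'])
```

```text
17.8 [ 0.61270164 -0.06987098  0.03751256] [ 0.6165 -0.0162] [-0.30511899 -7.20900446  2.42235343] [-1.41058662  0.0961201   0.03415933]
```

View pics/w7c.png

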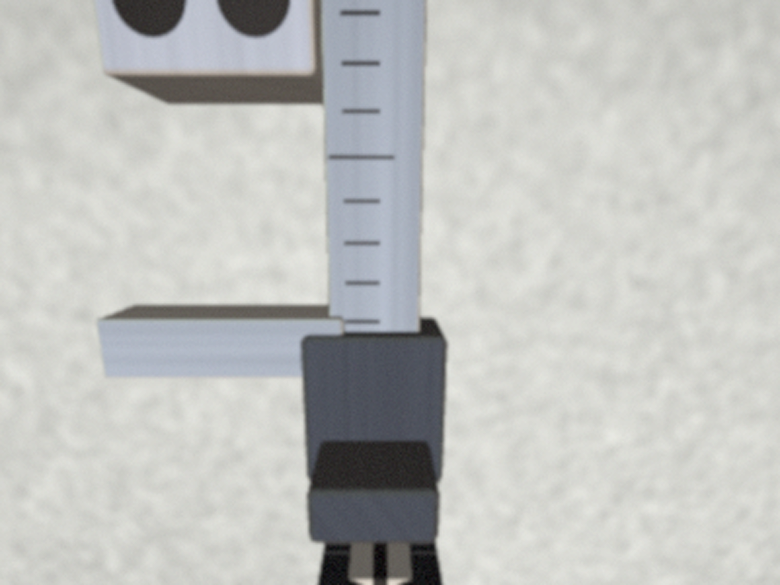

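Contact at ~7 N (the drag), fingers centred on the thumb block, jaw square. Pushing on.

Request:
servo_tool(targets=[[[0.08,0,0],0],[[0.08,0,0],0],[[0.08,0,0],0],[[0.08,0,0],0],[[0.08,0,0],0],[[0.08,0,0],0]])

```text
clock: 18.55
position: [0.6148, -0.0464, 0.0375]
tool_rot: [3.141, 0.002, 1.482]
force: [-0.5, -7.8, 2.8]
grip_width: -0.0001
```

Request:
servo_tool(targets=[[[0.08,0,0],0],[[0.08,0,0],0],[[0.08,0,0],0],[[0.08,0,0],0],[[0.08,0,0],0]])

```text
clock: 19.18
position: [0.6166, -0.0265, 0.0375]
tool_rot: [3.141, 0.002, 1.482]
force: [-0.5, -6.8, 3.4]
grip_width: -0.0003
```

Run:
```python
from h import *
snap('wrist','w8');crop('w8',80,0,480,300,1.95,'w8c')
o=bot.observe();print(o['clock'],o['position'],G(o['position']),o['force'],o['moment'])
```

```text
19.225 [ 0.61661223 -0.02577519  0.0374903 ] [0.6165 0.0281] [-1.0020835  -7.14771192  2.63871151] [-1.46930311  0.16669373 -0.038678  ]
```

View pics/w8c.png

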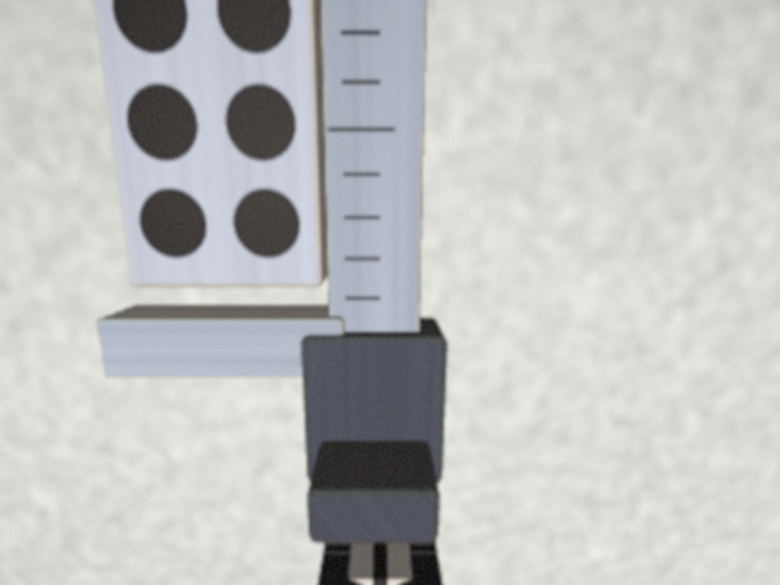

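Run:
```python
from h import *
g=lambda x,y,z:G(cr('w8',x,y,z,80,0,1.95))
print('mf',g(99,320,.028),g(340,318,.028),'block',g(133,285,.04),g(323,285,.04))
```

```text
mf [0.5447 0.0838] [0.607  0.0842] block [0.5596 0.0942] [0.604  0.0942]
```

Request:
servo_tool(targets=[[[0.04,0,0],0],[[0.04,0,0],0],[[0.04,0,0],0],[[0.04,0,0],0],[[0.04,0,0],0]])

```text
clock: 19.85
position: [0.6175, -0.0167, 0.0376]
tool_rot: [3.141, 0.002, 1.482]
force: [1.1, -8.7, 2.2]
grip_width: -0.0001
```

Request:
servo_tool(targets=[[[0.02,0,0],0],[[0.02,0,0],0],[[0.02,0,0],0]])

```text
clock: 20.23
position: [0.6178, -0.014, 0.0375]
tool_rot: [3.141, 0.002, 1.481]
force: [0.4, -8.9, 2.2]
grip_width: -0.0001
```

Run:
```python
from h import *
snap('wrist','w9');crop('w9',80,0,480,300,1.95,'w9c')
o=bot.observe();print(o['clock'],o['position'],G(o['position']),o['force'],o['moment'])
```

```text
20.275 [ 0.61785055 -0.01382838  0.03756011] [0.6167 0.0401] [-0.04501518 -9.54076197  2.19026235] [-1.96412370e+00 -4.33170939e-02 -7.93220531e-04]
```

View pics/w9c.png

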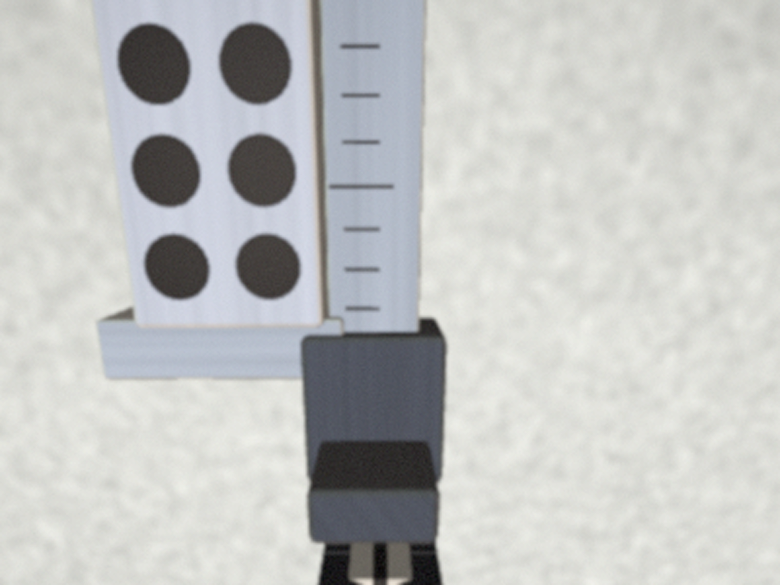

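The jaw is now pushing the block (force ~9 N), about 3–4 mm left.

Request:
servo_tool(targets=[[[0.02,0,0],0],[[0.01,0,0],0]])

```text
clock: 20.52
position: [0.618, -0.0125, 0.0376]
tool_rot: [3.141, 0.002, 1.481]
force: [-0.4, -9.4, 2.2]
grip_width: 0.0001
```

Request:
servo_tool(targets=[[[0.01,0,0],0],[[0.01,0,0],0]])

```text
clock: 20.78
position: [0.6181, -0.0119, 0.0376]
tool_rot: [3.141, 0.002, 1.481]
force: [-0.4, -12.6, 3.0]
grip_width: 0.0002
```

Request:
servo_tool(targets=[[[0.01,0,0],0]])

```text
clock: 20.9
position: [0.6181, -0.0119, 0.0376]
tool_rot: [3.14, 0.003, 1.481]
force: [1.1, -14.2, 3.7]
grip_width: -0.0005
```

Force climbs with no further motion, so the block is held. Backing off and inspecting.

Request:
servo_tool(targets=[[[-0.02,0,0],0],[[-0.05,0,0],0],[[-0.1,0,0],0],[[-0.1,0,0],0],[[0,0,-0.3],0],[[0,0,-0.5],0],[[0,0,-0.5],0],[[0,0,-0.4],0],[[0,0,0],0]])

```text
clock: 22.02
position: [0.6176, -0.0224, 0.1242]
tool_rot: [3.139, -0.001, 1.483]
force: [0.4, -1.1, 0.7]
grip_width: -0.0001
```

Run:
```python
from h import *
snap('wrist','w10');crop('w10',150,0,350,300,1.95,'w10c')
crop('w10',150,0,340,200,4,'w10c');crop('w10',150,90,340,240,4,'w10d')
o=bot.observe();print(o['clock'],o['position'],G(o['position']),o['force'],o['moment'])
```

```text
22.075 [ 0.61698877 -0.0223705   0.12305554] [0.6166 0.0315] [-0.43526618 -0.10655481 -0.56233839] [0.04257737 0.02329142 0.05153809]
```

View pics/w10.png

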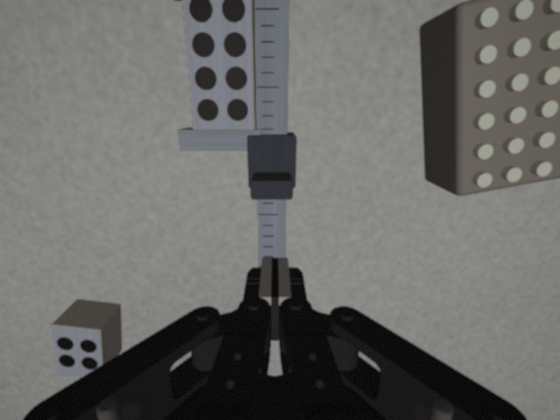

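View pics/w10d.png

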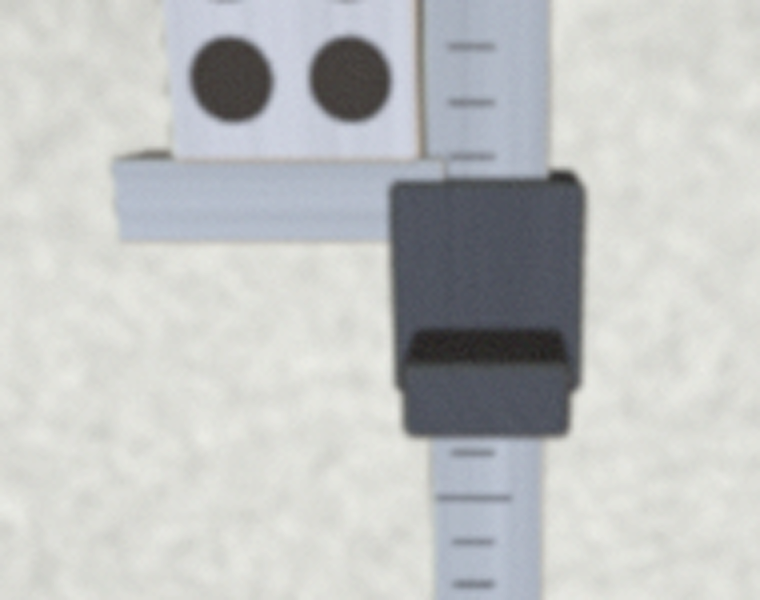

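Moving jaw is square and flush at the block's near end. Checking the fixed-jaw end from above.

Request:
servo_tool(targets=[[[0,-0.1,-0.5],0],[[0.4,-0.1,-0.3],0],[[0.5,-0.2,0],0],[[0.5,-0.1,0],0],[[0.3,0,0],0],[[0,0,0],0],[[0,0,0],0]])

```text
clock: 22.95
position: [0.5994, 0.0631, 0.1621]
tool_rot: [-3.141, 0.001, 1.482]
force: [0.2, -0.3, -0.1]
grip_width: 0.0002
```

Run:
```python
from h import *
snap('wrist','w11');crop('w11',180,60,360,260,3,'w11c')
o=bot.observe();print(o['clock'],o['position'],G(o['position']))
```

```text
23.0 [0.59936179 0.06302553 0.16217836] [0.5916 0.115 ]
```

View pics/w11c.png

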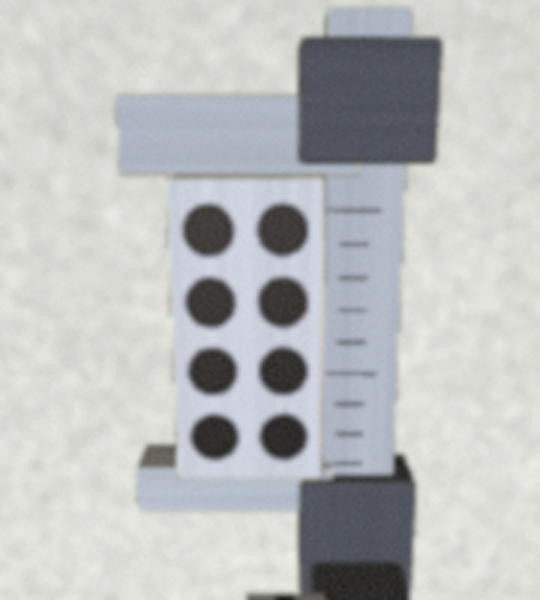

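Run:
```python
from h import *
g=lambda x,y,z:G(cr('w11',x,y,z,180,60,3))
print('ff',g(120,174,.028),g(300,174,.028));print('blk far',g(170,178,.04),g(325,178,.04));print('blk near',g(178,477,.04),g(323,477,.04));print('mf',g(140,469,.028),g(330,477,.028));print('beam front',g(326,190,.024))
c=np.load('pics/w11.npz');print('cam',G(c['pose'][:3,3]),c['pose'][:3,3])
crop('w11',230,105,300,130,10,'w11e',1.6); crop('w11',225,205,300,235,10,'w11f',1.6)
```

```text
ff [0.5445 0.1891] [0.5969 0.189 ]
blk far [0.5605 0.1884] [0.6037 0.1884]
blk near [0.5592 0.0994] [0.6043 0.0994]
mf [0.5455 0.0977] [0.6071 0.0949]
beam front [0.6047 0.1843]
cam [0.5923 0.1995] [0.60740776 0.14713828 0.3054073 ]
```

View pics/w11e.png

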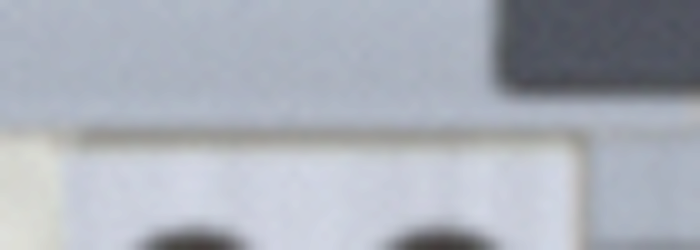

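View pics/w11f.png

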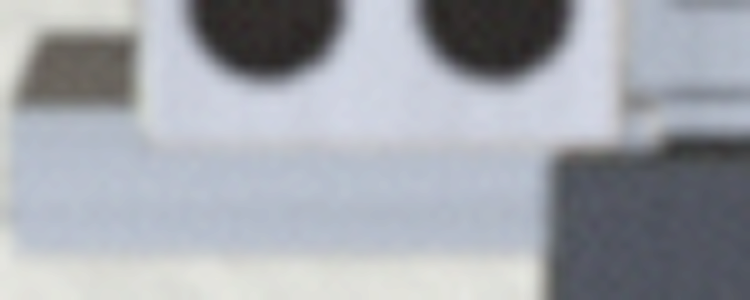

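Both ends agree with contact: the block spans y′ 99.4–188.4 mm and the fixed face is at 189.0 mm, all within measuring error. The back is on the beam line and the jaw is square. Handing in.

Run:
```python
from h import *
print(bot.observe()['force'],bot.job_done())
```

```text
the job is handed in; nothing more can be done
[-0.08419709 -0.71765609  0.49342632] None
```

I measured the long block: it now lies flat in the caliper with its back against the beam, and the moving jaw is closed on it. I handed the job in at about 23 s of the 64 s allowed, with the arm clear of everything. No verdict was reported.

**How it was done:** I set the block down between the jaws and pushed it back with closed fingers until the force jumped from 3 N to about 8 N at the beam. I then closed the jaw by pushing only on the centre of the thumb block. The force was about 7 N from drag and 9 N while the block slid. It reached 14 N once the block stopped moving, and I stopped there and backed off.

**Last checks, from the final wrist picture:**

| Check | Reading |
|---|---|
| Block's back vs beam front | about 604 mm, against the beam line at 604–605 mm |
| Block's far end vs fixed face | 188.4 mm vs 189.0 mm |
| Jaw opening | about 91 mm, for a 90 mm block |
| Robot touching anything | wrist force under 1 N |

- **Contact at the ends:** the picture only resolves gaps of roughly 1 mm. That both jaws really touch rests mainly on the force rising with no further motion.
- **Jaw squareness:** my first rough reading of the final picture put the moving jaw's edge about 0.045 rad out of square. I took that as a misread pixel, because an enlarged crop looked level and an earlier view during closing read about 0.006 rad. I judged the jaw square by eye and did not measure it again.
- **Other objects:** I never touched the short block, bottle, dishes or tip rack.

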